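# Lay the trivet on the tea tray, then stand the kettle on it

## Task

Get the tea tray ready for the volunteers' break: first lay the wooden trivet flat and square in the middle of the black non-slip mat on the tray and let go of it, then lift the kettle by its handle and set it down gently on the trivet, upright and centred, with its spout pointing along the tray straight away from the mug. Do not shift or tip the mug, the bowl or the jar, never stand the kettle on the tray or the bare mat, and let go at the end.

Things in the scene. Friction and masses are not known exactly. Their poses are not given: they have to be found in the camera images.
- tray: Grey plastic serving tray, fixed to the table, 260 (its x) by 360 (its y) by 22 mm high, walls and floor 5 mm thick, open on top. Origin: centre of its underside, on the table. y runs along its long side. The mat lies towards one end of it and the mug stands towards the other; which end is which changes.
- mat: Thin black rubber mat, 150 by 150 mm, 2 mm thick, fixed on the tray's floor, its sides parallel to the tray's. Origin: centre of its underside; its top is 2 mm higher, 7 mm above the table.
- mug: White ceramic mug standing loose on the tray floor, 76 mm wide and 90 mm high, with an ear handle. Origin: centre of its underside. To be left alone.
- trivet: Loose wooden trivet, 0.16 kg, 130 by 118 by 22 mm, flat on the table beside the tray: three slats along its x, 130 mm long, 14 wide, 22 high, at y = -52, 0, +52 mm, with open 38 mm gaps between, joined by two 8 mm dowels at x = -50 and +50 mm. Origin: centre of the underside, under the middle slat. It balances pinched across the middle slat, a finger in each gap. The kettle stands on the slats.
- kettle: Closed, empty steel kettle of about 0.7 kg standing on the table to the other side of the tray. Round body 150 mm across at most, 130 mm at the flat base, 107 mm high, lid knob up to 124 mm. Fixed arched handle over the top, 180 mm high. Origin: centre of the underside; x points to the spout, z up the kettle.
- handle (a point): Middle of the kettle's straight handle grip, 173 mm straight above the kettle's origin: a black bar 90 mm long along the kettle's x (the spout direction), 16 mm wide across it and 14 mm high, with about 42 mm of free space between the bar's underside and the lid knob. The kettle hangs nearly level from here.
- spout (a point): Tip of the kettle's spout, 118 mm out from the kettle's axis along its x, 108 mm above its origin.
- bowl: Small steel bowl, 130 mm wide and 55 mm high, on the table beyond the work. Origin: centre of its underside. To be left alone.
- jar: Amber glass jar with a steel cap, 80 mm wide and 120 mm high, on the table beyond the work. Origin: centre of its underside. To be left alone.
Things that resemble listed ones, but are neither listed nor needed, are in the scene too. There is more than one size of the kettle; the one meant has the size given above.

How it is judged:
By the outcome, as a careful person would: the job done as asked, in the order asked, and still so for the second after the job is handed in, with the robot touching nothing.
It also fails if it takes over 67 s, if anything falls off the work surface, if the arm or the gripper's body presses on something with over 40 N, if the wrist force passes 120 N, or if a joint passes its speed limit or range.

## Robot

A 6-joint arm with a two-finger parallel gripper is mounted at the origin on the work surface. World frame = base frame: x ahead of the robot, y to its left, z up, the work surface at z = 0. Lengths are in m, angles in rad, forces in N, time in s.
With the tool pointing down it reaches from about 0.425 to 0.95 m from the base axis. Payload 3.5 kg.
Tool frame: the origin (TCP) lies at the very end of the fingers, on their centre line; the grasp point (between the pads) lies 19 mm behind it; z points along the fingers, y is the line along which they close (so a half turn about z gives the same grasp; the last joint's range is limited). The gripper opens to 85 mm and grips with 20 to 120 N. Pads are 22 mm wide; open, the fingers measure 114 mm over their backs; the gripper's body (76 mm by 85 mm) begins 54 mm behind the grasp point. The pads swing forward as they close: fully open they stand 13 mm farther back than shut.
Start: joints at [1.154, 0.286, 1.577, -0, 1.279, -0.15], TCP at [0.178, 0.651, 0.231] pointing down, gripper open.
Joint ranges: [-2.77, 2.77], [-0.9, 2.22], [0.21, 2.48], [-1.53, 4.67], [0.24, 2.81], [-2.84, 2.84]. Speed limits (rad/s): [2.79, 2.79, 3.14, 3.14, 3.14, 3.14].

## Interface

Orientations are given as a unit quaternion [x, y, z, w].
In Python, from plant import ctrl gives the robot as it stands.
- The arm moves only by the tool carry_out, never from a script. Its argument "deltas" is one flat list of numbers, 6 for each row, row after row: the shift along the tool's x, y, z in m, then the turn, a rotation vector about the tool's x, y, z in rad. A call has 1 to 5 rows; each row is the pose to reach, as a shift and turn from the pose commanded when the call began, along the tool's axes at that moment; what a row does not reach only later rows make up. A row lasts 1/8 s, in which the tool goes at most 62.5 mm and 10.7 degrees, less where a joint would pass 70% of its speed; a pose out of reach is approached as far as the arm can. A call with a gripper value outside its range is refused whole. "grip" is the opening in per cent of the stroke, from 0 (shut) to 100 (fully open), set as the call begins (left out, the last holds). The fingers move at their own pace and stop on an object; "grip_force" is the grip in N (left out, the last holds). Time passes only in rows, so rows that repeat a pose let the fingers close. It gives the time, the measured TCP pose, the force, the opening and the grip force at its end, in the units of the state.
- ctrl.get_state(): the state, without advancing time (a new reading comes with each control period).
- ctrl.read_camera(name): name is "scene" or "top" or "wrist"; returns (picture, depth): 400x640x3 uint8, red, green, blue; 400x640 float32, m along the optical axis (not along the pixel's ray), 0 where there is no reading.
- ctrl.camera_model(name): a dict with "intrinsics" (3x3 intrinsics, pixels), "k1" (the pictures are not rectified: a ray, as slopes to the right and down, at radius r is drawn at 1 + k1 r^2 times it, then the intrinsics apply), "extrinsics" (4x4, takes a point from world to camera coordinates); the wrist camera has in their place "hand_eye" (4x4, takes a point from camera to tool coordinates, whose origin is the TCP and whose axes are the flange's). Camera axes: x right, y down, z forward; pixel columns grow to the right and rows downward; lengths in m; the calibration is good to about 2 mm. A picture is of the moment at which its call begins: read the wrist's pose just before it. camera_model takes no time and is no camera call.
- ctrl.sign_off(): hands the job in; it is judged then, once.
Trained networks look in the newest picture that a camera, given by its name, has taken for a name from the list of things; names that differ only in an ending like _2 or _b are one class to them, and where a whole thing is asked for, a point or a joint stands for the part that bears it (a point fixed in the world has none). Each returns a list of dicts, best first, with "score" (0 to 1); they miss things now and then, are a little off and sometimes report something else, mostly with a low value. They report only what shows in the picture. A call takes as long as a camera call. They do not tell look-alikes from the thing itself.
- ctrl.find_in(camera, query): "uv" ([column, row] in pixels, amid what is visible of it).
The state is a dict: "time": time; "qpos": joint angles; "dq": joint speeds; "joint_efforts": joint torques, N m; "eef_pos": TCP position; "tcp_rot": TCP orientation; "contact_force": force on the tool from outside, world axes, zero at the start; "wrist_torque": the same for the moment, N m; "opening": opening from 0.0 (shut) to 1.0 (fully open); "finger_force": force on a finger pad.
Only numpy, scipy, OpenCV 4.12 (cv2) and the standard library are available. Lean on these libraries where they do the work, as an engineer would, in place of code of your own. Each camera call takes 0.05 s, during which the arm holds its last target. There are 200 camera calls.

## Working session

There is one attempt and no reset: what is moved stays moved. The work goes in short steps, Python scripts to look and compute and a tool call to move; the robot and the scene stay as the last step left them, time stands still between calls to the robot, and variables do not carry over. Pictures are saved under pics/ and viewed, at most 10 in all, crops included, and the job is handed in when it is done.

Besides the shell and the picture viewer there is one more tool, called after "Request:" in YAML: its name, and indented under it one key for each argument. carry_out: Moves the arm, as the interface text tells. Its arguments: {"type":"object","properties":{"deltas":{"type":"array"},"grip":{"type":"number"},"grip_force":{"type":"number"}},"required":["deltas"]}

```bash
ls; mkdir -p pics; cat > h.py <<'E'
import numpy as np, cv2
from plant import ctrl
from scipy.spatial.transform import Rotation as R
def cam(n):
    m=ctrl.camera_model(n); K=np.array(m["intrinsics"])
    if n=="wrist":
        s=ctrl.get_state(); T=np.eye(4); T[:3,:3]=R.from_quat(s["tcp_rot"]).as_matrix(); T[:3,3]=s["eef_pos"]
        C=T@np.array(m["hand_eye"])
    else: C=np.linalg.inv(np.array(m["extrinsics"]))
    return K,m["k1"],C
def rays(K,k1,uv):
    uv=np.atleast_2d(np.array(uv,float))
    return cv2.undistortPoints(uv[:,None],K,np.array([k1,0,0,0.]))[:,0]
def cloud(n):
    K,k1,C=cam(n); p,d=ctrl.read_camera(n)
    v,u=np.mgrid[:400,:640]; r=rays(K,k1,np.c_[u.ravel(),v.ravel()])
    P=np.c_[r,np.ones(len(r))]*d.reshape(-1,1); W=P@C[:3,:3].T+C[:3,3]
    W[d.ravel()==0]=np.nan
    return p,W.reshape(400,640,3)
def atz(n,uv,z,C=None):
    K,k1,C0=cam(n); C=C0 if C is None else C
    r=np.c_[rays(K,k1,uv),np.ones(len(np.atleast_2d(uv)))]@C[:3,:3].T
    return C[:3,3]+r*((z-C[2,3])/r[:,2])[:,None]
def save(f,p): cv2.imwrite("pics/"+f,cv2.cvtColor(p,cv2.COLOR_RGB2BGR))
E
python3 - <<'E'
from h import *
for n in ("top","scene"):
    p,W=cloud(n); save(n+"1.png",p); np.save(n+"1.npy",W)
    for q in ("tray","mat","mug","trivet","kettle","handle","spout","bowl","jar"):
        for r in ctrl.find_in(n,q)[:4]:
            u,v=map(int,np.round(r["uv"])); print(n,q,round(r["score"],2),u,v,np.round(W[v,u],3))
s=ctrl.get_state(); print(s)
E
```

```text
pics
top mat 0.88 272 213 [0.584 0.096 0.008]
top mug 0.75 408 243 [ 0.47  -0.371  0.113]
top mug 0.55 314 226 [ 0.537 -0.056  0.013]
top trivet 0.71 188 249 [0.452 0.393 0.025]
top kettle 0.8 411 244 [ 0.463 -0.367  0.177]
top kettle 0.73 463 234 [ 0.499 -0.555  0.126]
top handle 0.73 411 242 [ 0.473 -0.381  0.116]
top handle 0.66 466 238 [ 0.489 -0.581  0.081]
top spout 0.95 462 232 [ 0.51  -0.57   0.076]
top spout 0.77 410 244 [ 0.467 -0.379  0.109]
top bowl 0.64 385 172 [ 0.738 -0.318  0.004]
top jar 0.76 218 184 [0.669 0.269 0.121]
scene tray 0.65 357 233 [0.529 0.014 0.007]
scene tray 0.21 291 164 [ 0.51  -0.357  0.102]
scene mat 0.76 366 253 [0.579 0.099 0.008]
scene mat 0.18 342 209 [ 0.557 -0.034  0.096]
scene mug 0.65 342 215 [ 0.556 -0.033  0.071]
scene trivet 0.62 470 286 [0.45  0.394 0.002]
scene kettle 0.68 293 161 [ 0.497 -0.36   0.108]
scene kettle 0.68 259 157 [ 0.529 -0.55   0.057]
scene handle 0.98 291 168 [ 0.517 -0.348  0.091]
scene handle 0.94 259 156 [ 0.528 -0.551  0.061]
scene spout 0.95 295 166 [ 0.502 -0.342  0.096]
scene spout 0.67 256 154 [ 0.531 -0.567  0.065]
scene bowl 0.56 255 201 [ 0.69  -0.349  0.019]
scene jar 0.94 391 295 [0.724 0.301 0.108]
{'time': 1.0, 'qpos': array([ 1.15399685e+00,  2.86304331e-01,  1.57668063e+00,  3.18169591e-05,
        1.27858683e+00, -1.49970748e-01]), 'dq': array([-3.15345514e-05, -7.25691953e-04,  3.41763687e-04, -3.04406325e-04,
       -1.08036969e-03, -2.73253586e-04]), 'joint_efforts': array([ 9.01174481e-04, -4.05977225e+01, -2.92950439e+01, -1.01001033e-04,
        4.56749713e-04,  9.64624913e-08]), 'eef_pos': array([0.17792421, 0.65112685, 0.23133248]), 'tcp_rot': array([ 1.33023476e-01,  9.91112887e-01,  1.42715851e-05, -1.17108151e-05]), 'contact_force': array([0.29467726, 0.6558096 , 0.55296554]), 'wrist_torque': array([-0.0594491 , -0.03186381,  0.03029426]), 'finger_force': 0.0, 'opening': 1.004003392702005}
```

View pics.

View pics/top1.png

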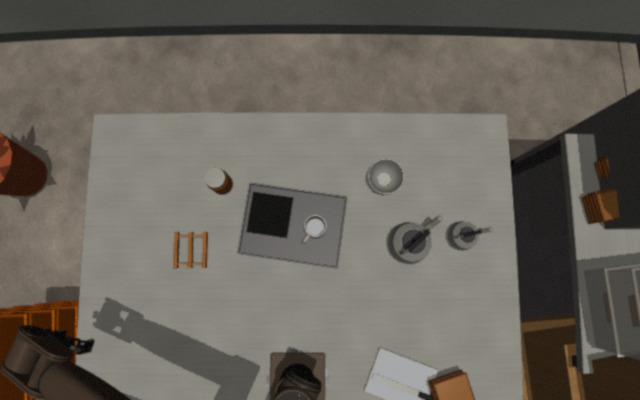

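View pics/scene1.png

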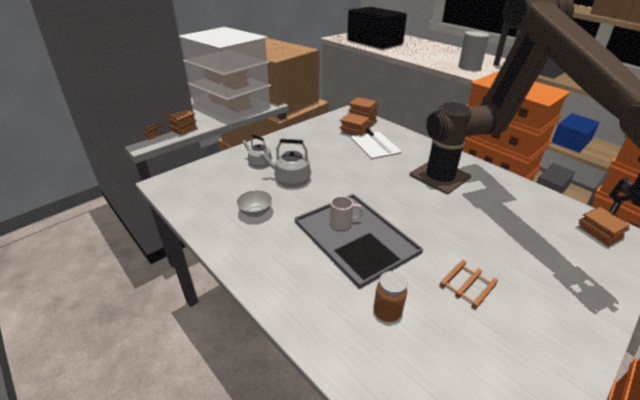

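Top view: tray (293,225) with the mat (270,214) and mug (314,227); trivet (190,250); jar (218,182); bowl (384,177). There are two kettles: a larger one at (411,243) and a smaller one at (463,235). I'll measure both, plus mat and trivet, and make one enlarged crop.

```bash
python3 - <<'E'
from h import *
W=np.load("top1.npy"); p=cv2.cvtColor(cv2.imread("pics/top1.png"),cv2.COLOR_BGR2RGB)
def rect(m,n):
    q=W[m][:,:2]; q=q[~np.isnan(q).any(1)]; (c,wh,a)=cv2.minAreaRect((q*1000).astype(np.float32)); print(n,len(q),np.round(c,0),np.round(wh,0),round(a,1),np.round(np.nanmedian(W[m][:,2]),3))
box=np.zeros((400,640),bool); box[160:290,150:480]=1
Z=W[...,2]
m=box&(p.max(2)<25); 
n,l,s,c=cv2.connectedComponentsWithStats(m.astype(np.uint8))
for i in range(1,n):
    if s[i,4]>100: print(c[i]); rect(l==i,"black")
tr=np.zeros_like(box); tr[225:280,165:215]=1
tr&=(Z>0.012)&(Z<0.03)|0
rect(tr,"trivet"); 
g=p.astype(int); tb=np.zeros_like(box); tb[225:280,165:215]=1; tb&=(g[...,0]-g[...,2]>30); rect(tb,"trivet colour")
for nm,(u0,u1) in dict(big=(385,443),small=(444,500)).items():
    k=np.zeros_like(box);k[205:275,u0:u1]=1
    print(nm,"zmax",np.nanmax(Z[k])); 
    for a,b in ((.02,.105),(.06,.115),(.118,.2),(.15,.2)): 
        if (k&(Z>a)&(Z<b)).sum()>5: rect(k&(Z>a)&(Z<b),f"{nm} {a}-{b}")
# tray
t=np.zeros_like(box);t[175:275,232:352]=1; t&=(Z>0.015)&(Z<0.03); rect(t,"tray rim")
mg=np.zeros_like(box);mg[205:250,295:330]=1; rect(mg&(Z>.07),"mug")
c1=cv2.resize(p[200:280,370:500],(780,480),interpolation=cv2.INTER_CUBIC)
save("kcrop.png",c1)
E
```

```text
[269.52435312 214.40334855]
black 1309 [580. 105.] [139. 139.] 81.0 0.007Traceback (most recent call last):
  File "<stdin>", line 12, in <module>
numpy._core._exceptions._UFuncOutputCastingError: Cannot cast ufunc 'bitwise_and' output from dtype('int64') to dtype('bool') with casting rule 'same_kind'
```

```bash
python3 - <<'E'
from h import *
W=np.load("top1.npy"); p=cv2.cvtColor(cv2.imread("pics/top1.png"),cv2.COLOR_BGR2RGB)
def rect(m,n):
    q=W[m][:,:2]; q=q[~np.isnan(q).any(1)]
    if len(q)<4: return print(n,len(q))
    (c,wh,a)=cv2.minAreaRect((q*1000).astype(np.float32)); print(n,len(q),np.round(c,0),np.round(wh,0),round(a,1),np.round(np.nanmedian(W[m][:,2]),3))
Z=W[...,2]
def box(a,b,c,d): k=np.zeros((400,640),bool); k[a:b,c:d]=1; return k
B=box(225,280,165,215); g=p.astype(int)
rect(B&(Z>.012)&(Z<.03),"trivet"); rect(B&(g[...,0]-g[...,2]>30),"trivet colour")
for nm,(u0,u1) in dict(big=(385,443),small=(444,500)).items():
    k=box(205,275,u0,u1)
    print(nm,"zmax",np.nanmax(Z[k])); 
    for a,b in ((.02,.105),(.06,.115),(.118,.2),(.15,.2)): rect(k&(Z>a)&(Z<b),f"{nm} {a}-{b}")
rect(box(175,275,232,352)&(Z>.015)&(Z<.03),"tray rim")
rect(box(205,250,295,330)&(Z>.07),"mug")
save("kcrop.png",cv2.resize(p[200:280,370:500],(780,480),interpolation=cv2.INTER_CUBIC))
E
```

```text
trivet 550 [451. 389.] [125. 120.] 0.5 0.021
trivet colour 644 [452. 394.] [134. 128.] 0.4 0.021
big zmax 0.18589271697258924
big 0.02-0.105 920 [ 488. -392.] [142. 173.] 73.5 0.089
big 0.06-0.115 1156 [ 496. -397.] [137. 182.] 70.9 0.098
big 0.118-0.2 209 [ 498. -413.] [ 58. 181.] 53.5 0.177
big 0.15-0.2 168 [ 476. -392.] [ 17. 111.] 40.9 0.178
small zmax 0.13292555851129295
small 0.02-0.105 694 [ 496. -598.] [134.  97.] 72.4 0.068
small 0.06-0.115 493 [ 497. -602.] [128.  90.] 73.6 0.074
small 0.118-0.2 67 [ 500. -585.] [11. 63.] 12.4 0.126
small 0.15-0.2 0
tray rim 567 [546.  54.] [422. 261.] 81.7 0.021
mug 128 [519. -57.] [73. 95.] 83.6 0.092
```

View pics/kcrop.png

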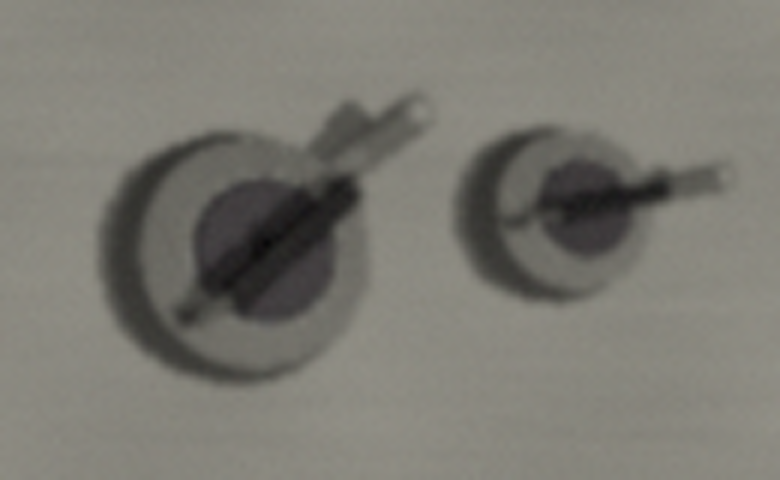

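Large kettle (411,243) stands 180 mm high with a body about 150 mm across, so it is the one meant. The one at (463,235) is only 130 mm high, a look-alike. Spout heads to image upper right, yaw about -49°. Next: above the trivet.

```bash
cat >> h.py <<'E'
def plan(pos,yaw_y):
    """tool-frame shift and turn to pos with the tool down and tool y at yaw_y (deg)"""
    s=ctrl.get_state(); A=R.from_quat(s["tcp_rot"]); a=np.radians(yaw_y)
    y=np.array([np.cos(a),np.sin(a),0]); z=np.array([0,0,-1.]); T=R.from_matrix(np.c_[np.cross(y,z),y,z])
    print("t",round(s["time"],2),"shift",np.round(A.inv().apply(np.array(pos)-s["eef_pos"]),4),"turn",np.round((A.inv()*T).as_rotvec(),4),"q",np.round(s["qpos"],2))
E
python3 -c "
from h import *
plan([.452,.393,.2],90)"
```

```text
t 1.0 shift [-0.3324 -0.1767  0.0313] turn [ 0.     -0.     -0.2668] q [ 1.15  0.29  1.58  0.    1.28 -0.15]
```

Request:
carry_out:
  deltas: [-0.04,-0.022,0.004,0,0,-0.04,-0.09,-0.048,0.008,0,0,-0.08,-0.14,-0.074,0.013,0,0,-0.12,-0.19,-0.1,0.018,0,0,-0.16,-0.24,-0.128,0.022,0,0,-0.2]
  grip: 45
  grip_force: 60

```text
time: 1.62
eef_pos: [0.3769, 0.4631, 0.2094]
tcp_rot: [0.033, 0.999, 0.0, 0.0]
contact_force: [0.3, 1.2, -0.3]
opening: 0.451
finger_force: 0.0
```

Request:
carry_out:
  deltas: [-0.04,-0.021,0.004,0,0,-0.03,-0.07,-0.037,0.007,0,0,-0.05,-0.092,-0.049,0.009,0,0,-0.067,-0.092,-0.049,0.009,0,0,-0.067,-0.092,-0.049,0.009,0,0,-0.067]

```text
time: 2.25
eef_pos: [0.4637, 0.4097, 0.2004]
tcp_rot: [-0.0, 1.0, 0.0, -0.0]
contact_force: [0.1, -0.4, 0.1]
opening: 0.449
finger_force: 0.0
```

```bash
python3 - <<'E'
from h import *
p,W=cloud("wrist"); save("w1.png",p); np.save("w1.npy",W)
s=ctrl.get_state(); print(s["eef_pos"],s["tcp_rot"],s["opening"],s["contact_force"])
Z=W[...,2]; g=p.astype(int); ok=(Z>.014)&(Z<.03)&(abs(W[...,0]-.452)<.12)&(abs(W[...,1]-.393)<.12)
q=W[ok][:,:2]; print(len(q),q.min(0),q.max(0),np.median(Z[ok])); print(cv2.minAreaRect((q*1000).astype(np.float32)))
E
```

```text
[0.46345846 0.40986028 0.20038587] [-4.09381734e-04  9.99999899e-01  9.31472228e-05 -1.61919104e-04] 0.4542632725667995 [-0.94558289  0.88415562  0.3776009 ]
6894 [0.38832525 0.32642635] [0.51849511 0.44625958] 0.02234844810522793
((453.2742919921875, 386.29107666015625), (129.49667358398438, 118.92257690429688), 0.5419732928276062)
```

View pics/w1.png

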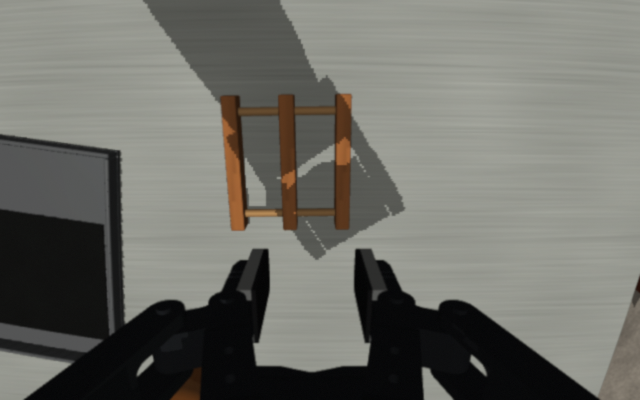

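The wrist view shows the trivet at (288,160) with its three slats, the tray and mat at left. Measured 129.5 x 119 mm, top 22 mm, centre (0.453, 0.386), yaw 0.5°, matching the sizes given.

Request:
carry_out:
  deltas: [0.01,-0.0236,0.03,0,0,-0.009,0.01,-0.0236,0.075,0,0,-0.009,0.01,-0.0236,0.12,0,0,-0.009,0.01,-0.0236,0.145,0,0,-0.009,0.01,-0.0236,0.15,0,0,-0.009]

```text
time: 2.92
eef_pos: [0.452, 0.3857, 0.0483]
tcp_rot: [-0.005, 1.0, -0.001, -0.002]
contact_force: [0.6, -0.8, 0.3]
opening: 0.445
finger_force: 0.0
```

Request:
carry_out:
  deltas: [0,0,0.012,0,0,0,0,0,0.024,0,0,0,0,0,0.036,0,0,0,0,0,0.043,0,0,0,0,0,0.044,0,0,0]

```text
time: 3.55
eef_pos: [0.4539, 0.3855, 0.0056]
tcp_rot: [-0.005, 1.0, -0.0, -0.001]
contact_force: [0.1, -0.7, -0.0]
opening: 0.451
finger_force: 0.0
```

Request:
carry_out:
  deltas: [0,0,0,0,0,0,0,0,0,0,0,0,0,0,0,0,0,0,0,0,0,0,0,0,0,0,0,0,0,0]
  grip: 0
  grip_force: 60

```text
time: 4.18
eef_pos: [0.4547, 0.386, 0.007]
tcp_rot: [-0.005, 1.0, 0.0, 0.0]
contact_force: [0.4, -1.0, 2.9]
opening: 0.148
finger_force: 62.4
```

Request:
carry_out:
  deltas: [0,0,-0.02,0,0,0,0,0,-0.06,0,0,0,0,-0.01,-0.1,0,0,0.04,-0.01,-0.045,-0.14,0,0,0.08,-0.03,-0.09,-0.17,0,0,0.12]

```text
time: 4.8
eef_pos: [0.4849, 0.2959, 0.1791]
tcp_rot: [0.055, 0.998, 0.0, 0.001]
contact_force: [0.6, 0.5, -1.9]
opening: 0.143
finger_force: 61.8
```

Request:
carry_out:
  deltas: [-0.015,-0.03,0,0,0,0.03,-0.02,-0.04,0,0,0,0.038,-0.02,-0.04,0,0,0,0.038]

```text
time: 5.18
eef_pos: [0.5, 0.2538, 0.176]
tcp_rot: [0.075, 0.997, 0.0, -0.001]
contact_force: [-0.3, 0.5, -1.5]
opening: 0.142
finger_force: 61.9
```

```bash
python3 - <<'E'
from h import *
K,k,C=cam("wrist"); print("cam",C[:3,3],C[:3,2])
p,W=cloud("wrist"); save("w2.png",p); np.save("w2.npy",W); np.save("C2.npy",C)
s=ctrl.get_state(); print(s["eef_pos"],s["tcp_rot"],s["opening"],s["contact_force"])
Z=W[...,2]; m=(p.max(2)<25)&(abs(Z-.007)<.006)&(abs(W[...,0]-.58)<.1)&(abs(W[...,1]-.105)<.1)
m=cv2.morphologyEx(m.astype(np.uint8),cv2.MORPH_OPEN,np.ones((3,3)))>0
q=W[m][:,:2]; print(len(q),cv2.minAreaRect((q*1000).astype(np.float32)) if len(q) else 0, np.median(Z[m]))
E
```

```text
cam [0.4263067  0.26446776 0.31924519] [ 0.28869068 -0.04453987 -0.95638585]
[0.49978914 0.25437642 0.17583307] [ 7.42871156e-02  9.97236622e-01  4.93252365e-05 -7.35511756e-04] 0.14471548914143503 [-0.58850488 -0.11776089 -2.07203724]
0 0 nan
  return _methods._mean(a, axis=axis, dtype=dtype,
  ret = ret.dtype.type(ret / rcount)
```

View pics/w2.png

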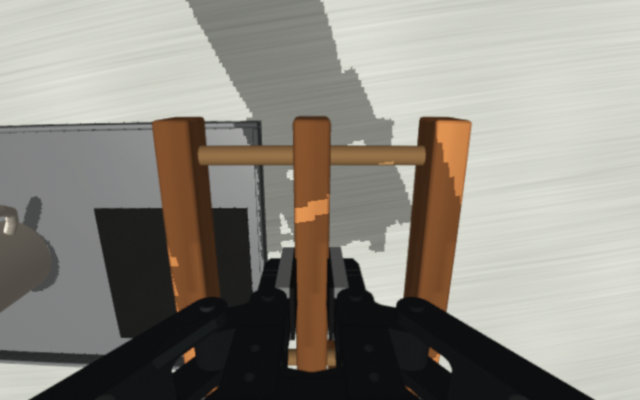

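The trivet hangs level from the middle slat. Mat visible with corners near (95,208), (248,208) and (120,337). Fitting its edges on the z = 7 mm plane.

```bash
python3 - <<'E'
from h import *
p=cv2.cvtColor(cv2.imread("pics/w2.png"),cv2.COLOR_BGR2RGB); C=np.load("C2.npy")
m=np.zeros((400,640),bool); m[195:345,85:262]=(p.max(2)<60)[195:345,85:262]
print(np.unique(p.max(2)[220:300,125:165])[:9])
def line(uv):
    q=atz("wrist",uv,.007,C)[:,:2]; vx,vy,x,y=cv2.fitLine(q.astype(np.float32),cv2.DIST_HUBER,0,.001,.001).ravel()
    d=np.array([vx,vy]); r=np.abs((q-[x,y])@[-vy,vx]); print(len(q),"yaw",round(np.degrees(np.arctan2(vy,vx))%180,2),"res",r.max().round(4)); return np.array([x,y]),d
top=[(u,np.argmax(m[:,u])-.5) for u in list(range(102,152))+list(range(222,244))]
left=[(np.argmax(m[v,:])-.5,v) for v in range(215,330)]
right=[(261-np.argmax(m[v,:262][::-1])+.5,v) for v in range(215,245)]
L=[line(x) for x in (top,left,right)]
def X(a,b): t=np.linalg.solve(np.c_[a[1],-b[1]],b[0]-a[0]); return a[0]+t[0]*a[1]
c1,c2=X(L[0],L[1]),X(L[0],L[2]); print("corners",c1,c2,"len",np.linalg.norm(c1-c2))
e=(c2-c1)/np.linalg.norm(c2-c1); n=np.array([e[1],-e[0]]); print("n",n,"centre",(c1+c2)/2+.075*n,"y yaw",np.degrees(np.arctan2(e[1],e[0])))
E
```

```text
[27 28 29 30 31 32 33 34 35]
72 yaw 81.48 res 0.001
115 yaw 171.65 res 0.0006
30 yaw 171.93 res 0.0006
corners [0.49706072 0.03993896] [0.5191798  0.18755749] len 0.1492665
n [ 0.9889596  -0.14818533] centre [0.58229226 0.10263433] y yaw 81.47822
```

```bash
python3 -c "
from h import *
plan([.5834,.1024,.08],81.55)"
```

```text
t 5.22 shift [-0.1053 -0.1379  0.0957] turn [-0.     -0.0015 -0.0012] q [ 0.29  0.09  1.91  0.    1.14 -1.13]
```

Request:
carry_out:
  deltas: [-0.025,-0.033,0,0,0,0,-0.055,-0.075,0.01,0,0,0,-0.085,-0.115,0.03,0,0,0,-0.1,-0.133,0.06,0,0,0,-0.1053,-0.1379,0.09,0,-0.0015,-0.0012]

```text
time: 5.85
eef_pos: [0.5847, 0.102, 0.0852]
tcp_rot: [0.074, 0.997, 0.0, 0.001]
contact_force: [-0.1, -0.1, -2.6]
opening: 0.151
finger_force: 61.9
```

Request:
carry_out:
  deltas: [0,0,0.01,0,0,0,0,0,0.025,0,0,0,0,0,0.04,0,0,0,0,0,0.048,0,0,0,0,0,0.05,0,0,0]

```text
time: 6.48
eef_pos: [0.584, 0.1023, 0.0359]
tcp_rot: [0.074, 0.997, -0.0, 0.0]
contact_force: [0.1, 0.3, -0.5]
opening: 0.142
finger_force: 61.8
```

```bash
python3 -c "
from h import *
plan([.5834,.1024,.014],81.55); s=ctrl.get_state(); print(s['eef_pos'],s['contact_force'])"
```

```text
t 6.47 shift [0.0006 0.     0.0219] turn [-0.0001  0.0008  0.0002] q [ 0.    0.34  1.9  -0.    0.9  -1.42]
[0.58396416 0.10229341 0.03585768] [ 0.05925806  0.30974562 -0.46639737]
```

Request:
carry_out:
  deltas: [0.0005,0,0.006,0,0,0,0.0005,0,0.012,0,0,0,0.0005,0,0.017,0,0,0,0.0005,0,0.02,0,0,0,0.0005,0,0.022,0,0,0]

```text
time: 7.1
eef_pos: [0.5838, 0.1021, 0.0141]
tcp_rot: [0.074, 0.997, -0.0, 0.001]
contact_force: [0.0, -0.3, -2.0]
opening: 0.148
finger_force: 61.8
```

Request:
carry_out:
  deltas: [0,0,0.0005,0,0,0]

```text
time: 7.22
eef_pos: [0.5839, 0.1021, 0.014]
tcp_rot: [0.074, 0.997, -0.0, 0.001]
contact_force: [0.1, 0.1, 1.6]
opening: 0.143
finger_force: 62.1
```

Just in contact with the mat. Release to 45 %, then rise.

Request:
carry_out:
  deltas: [0,0,0,0,0,0,0,0,0,0,0,0,0,0,0,0,0,0,0,0,0,0,0,0]
  grip: 45

```text
time: 7.72
eef_pos: [0.5839, 0.1021, 0.014]
tcp_rot: [0.074, 0.997, -0.0, 0.001]
contact_force: [0.2, 0.8, 0.1]
opening: 0.451
finger_force: 0.0
```

Request:
carry_out:
  deltas: [0,0,-0.015,0,0,0,0,0,-0.05,0,0,0,0,0,-0.1,0,0,0,0,0,-0.15,0,0,0,0,0,-0.2,0,0,0]

```text
time: 8.35
eef_pos: [0.5834, 0.1022, 0.2168]
tcp_rot: [0.074, 0.997, -0.0, 0.002]
contact_force: [1.3, 0.6, -0.2]
opening: 0.448
finger_force: 0.0
```

```bash
python3 - <<'E'
from h import *
p,W=cloud("wrist"); save("w3.png",p); np.save("w3.npy",W)
Z=W[...,2]; ok=(Z>.022)&(Z<.036)&(abs(W[...,0]-.582)<.085)&(abs(W[...,1]-.103)<.085)&(p[...,0].astype(int)-p[...,2]>25)
q=W[ok][:,:2]; print(len(q),np.nanpercentile(Z[ok],[5,50,95])); print(cv2.minAreaRect((q*1000).astype(np.float32)))
plan([.479,-.394,.33],-139)
E
```

```text
5911 [0.02690921 0.02940753 0.03063578]
((582.4907836914062, 101.61390686035156), (118.5802230834961, 129.7425994873047), 81.43165588378906)
t 8.4 shift [ 0.0326 -0.5066 -0.106 ] turn [-0.019   0.0101 -2.4336] q [ 0.    0.11  1.79 -0.    1.22 -1.42]
```

View pics/w3.png

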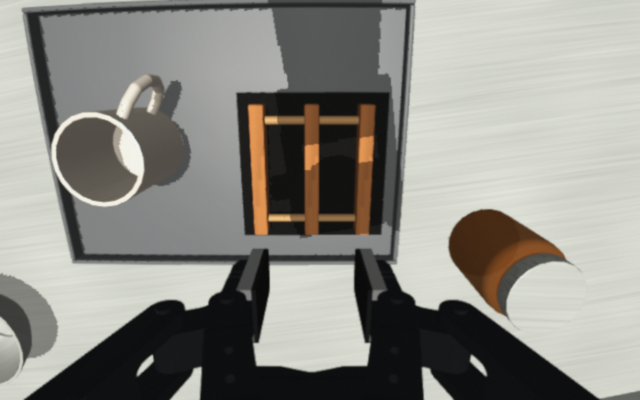

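Trivet lies flat on the mat (312,170), mug (110,155) and jar (510,270) untouched. Checking it against the mat edges in this same picture.

```bash
python3 - <<'E'
from h import *
p=cv2.imread("pics/w3.png"); _,_,C=cam("wrist")
b=np.zeros((400,640),bool); b[85:245,228:398]=(p.max(2)<70)[85:245,228:398]
def line(uv):
    q=atz("wrist",uv,.007,C)[:,:2]; f=cv2.fitLine(q.astype(np.float32),cv2.DIST_HUBER,0,.001,.001).ravel()
    r=np.abs((q-f[2:])@[-f[1],f[0]]); print(len(q),"yaw",round(np.degrees(np.arctan2(f[1],f[0]))%180,2),"res",np.median(r).round(4),r.max().round(4)); return f[2:],f[:2]
top=[(u,np.argmax(b[:,u])-.5) for u in range(245,270)]
left=[(np.argmax(b[v,:])-.5,v) for v in range(100,225)]
right=[(397-np.argmax(b[v,:398][::-1])+.5,v) for v in range(100,225)]
L=[line(x) for x in (top,left,right)]
def X(a,c): t=np.linalg.solve(np.c_[a[1],-c[1]],c[0]-a[0]); return a[0]+t[0]*a[1]
c1,c2=X(L[0],L[1]),X(L[0],L[2]); e=(c2-c1)/np.linalg.norm(c2-c1); print(np.linalg.norm(c1-c2),"centre",(c1+c2)/2+.075*np.array([e[1],-e[0]]))
E
```

```text
25 yaw 81.23 res 0.0 0.0
125 yaw 171.41 res 0.0003 0.0005
125 yaw 1.17 res 0.0021 0.0062
0.15008244 centre [0.58932483 0.10161893]
```

```bash
python3 - <<'E'
from h import *
p=cv2.imread("pics/w3.png").max(2); _,_,C=cam("wrist")
print(p[84:100,255], p[84:100,350],p[150,228:250],p[150,376:402],p[226:242,285])
g=cv2.GaussianBlur(p.astype(np.float32),(0,0),1)
def edge(prof): return np.argmax(np.abs(np.diff(prof)))+.5
top=np.array([(u,87+edge(g[87:101,u])) for u in range(245,268)])
left=np.array([(230+edge(g[v,230:247]),v) for v in range(100,140)])
right=np.array([(381+edge(g[v,381:394]),v) for v in range(100,140)])
for a in (top,left,right):
    q=atz("wrist",a,.007,C)[:,:2]; e=np.array([np.cos(np.radians(81.5)),np.sin(np.radians(81.5))]); n=np.array([e[1],-e[0]])
    d=q-np.array([.5825,.1016]); print(np.round(np.median(d@n),4),np.round(np.median(d@e),4))
E
```

```text
[172 171 172 172 172 172 169 153 111  55  31  29  30  29  30  30] [86 86 86 87 86 85 84 71 45 23 18 18 18 17 17 18] [159 158 158 159 158 158 158 158 159 158 148 106  56  32  30  30  29  29
  29  30  32  69] [29 25 21 17 18 17 17 17 18 29 55 76 82 80 82 82 82 81 81 84 88 73 49 42
 58 97] [ 29  29  29  30  29  29  30  32  57 104 134 140 141 140 140 140]
-0.0685 -0.0541
-0.0421 -0.0741
-0.0422 0.0791
```

The arm was still settling for that picture; one settled look for both.

```bash
cat > chk.py <<'E'
from h import *
s=ctrl.get_state(); print(np.abs(s["dq"]).max(),s["eef_pos"],s["tcp_rot"])
_,_,C=cam("wrist"); p,W=cloud("wrist"); save("w4.png",p)
Z=W[...,2]; ok=(Z>.022)&(Z<.036)&(abs(W[...,0]-.582)<.085)&(abs(W[...,1]-.103)<.085)&(p[...,0].astype(int)-p[...,2]>25)
r=cv2.minAreaRect((W[ok][:,:2]*1000).astype(np.float32)); print(r); c=np.array(r[0])/1000
g=cv2.GaussianBlur(p.max(2).astype(np.float32),(0,0),1)
def edge(x): return np.argmax(np.abs(np.diff(x)))+.5
E=dict(top=[(u,87+edge(g[87:101,u])) for u in range(245,268)],
bot=[(u,229+edge(g[229:242,u])) for u in range(278,296)],
left=[(230+edge(g[v,230:247]),v) for v in range(100,140)],
right=[(381+edge(g[v,381:394]),v) for v in range(100,140)])
e=np.array([np.cos(np.radians(81.5)),np.sin(np.radians(81.5))]); n=np.array([e[1],-e[0]])
for k,a in E.items():
    d=atz("wrist",a,.007,C)[:,:2]-c; print(k,np.median(np.array(a),0),np.round(np.median(d@n),4),np.round(np.median(d@e),4))
E
python3 chk.py
```

```text
0.1480170032384721 [0.58732024 0.10234684 0.22568059] [7.35594385e-02 9.97256208e-01 5.07061728e-04 8.29504201e-03]
((582.8251953125, 101.55093383789062), (118.66758728027344, 129.4576416015625), 81.37403869628906)
top [256.   96.5] -0.065 -0.0543
bot [286.5 235.5] 0.086 -0.027
left [238.5 119.5] -0.0424 -0.0736
right [384.5 119.5] -0.0425 0.0762
```

Request:
carry_out:
  deltas: [0,0,0,0,0,0,0,0,0,0,0,0,0,0,0,0,0,0,0,0,0,0,0,0]

```text
time: 8.95
eef_pos: [0.5831, 0.1021, 0.2127]
tcp_rot: [0.074, 0.997, -0.0, -0.0]
contact_force: [0.7, -0.2, -0.2]
opening: 0.452
finger_force: 0.0
```

```bash
python3 chk.py
```

```text
0.0071448009814973935 [0.58306416 0.10212107 0.21266875] [ 7.37473277e-02  9.97276915e-01 -1.42015842e-04 -2.58630346e-04]
((582.6031494140625, 101.64210510253906), (118.65762329101562, 130.3868865966797), 81.72437286376953)
top [256.   93.5] -0.0755 -0.0538
bot [286.5 237.5] 0.0747 -0.0273
left [237.  119.5] -0.0509 -0.0737
right [388.5 119.5] -0.051 0.0759
```

Trivet is centred within about 1 mm and square. Now to the kettle, turning the wrist so that its range suffices later.

Request:
carry_out:
  deltas: [0.003,-0.03,-0.015,0,0,0.12,0.006,-0.08,-0.03,0,0,0.28,0.01,-0.13,-0.045,0,0,0.44,0.013,-0.18,-0.055,0,0,0.6,0.015,-0.23,-0.06,0,0,0.75]
  grip: 80

```text
time: 9.62
eef_pos: [0.5345, -0.1247, 0.2746]
tcp_rot: [0.436, 0.9, 0.0, 0.001]
contact_force: [0.0, -0.4, 1.1]
opening: 0.8
finger_force: 0.0
```

```bash
python3 -c "
from h import *
plan([.479,-.394,.28],-45); s=ctrl.get_state(); print(s['eef_pos'])"
```

```text
t 9.62 shift [-0.177  -0.2105 -0.0053] turn [3.1000e-03 6.0000e-04 1.4537e+00] q [-0.41 -0.03  1.84  0.    1.32 -1.08]
[ 0.53451191 -0.12465768  0.27461563]
```

Request:
carry_out:
  deltas: [-0.03,-0.035,0,0,0,0.16,-0.068,-0.08,0,0,0,0.33,-0.108,-0.13,0,0,0,0.5,-0.145,-0.173,0,0,0,0.67,-0.177,-0.2105,-0.005,0,0,0.84]

```text
time: 10.25
eef_pos: [0.4795, -0.3947, 0.278]
tcp_rot: [0.766, 0.643, 0.001, -0.0]
contact_force: [1.4, -0.7, -0.2]
opening: 0.802
finger_force: 0.0
```

Request:
carry_out:
  deltas: [0,0,0,0,0,0.17,0,0,0,0,0,0.34,0,0,0,0,0,0.51,0,0,0,0,0,0.68,0,0,0,0,0,0.85]

```text
time: 10.88
eef_pos: [0.4805, -0.3927, 0.2784]
tcp_rot: [0.963, 0.271, 0.001, 0.0]
contact_force: [0.4, 0.5, 0.4]
opening: 0.8
finger_force: 0.0
```

Request:
carry_out:
  deltas: [0,0,0,0,0,0.17,0,0,0,0,0,0.34,0,0,0,0,0,0.51,0,0,0,0,0,0.68,0,0,0,0,0,0.85]

```text
time: 11.5
eef_pos: [0.4805, -0.3927, 0.2784]
tcp_rot: [0.989, -0.15, 0.0, -0.0]
contact_force: [-0.6, 0.9, 0.1]
opening: 0.801
finger_force: 0.0
```

```bash
python3 -c "
from h import *
plan([.479,-.394,.28],-139); s=ctrl.get_state(); print(s['eef_pos'])"
```

```text
t 11.5 shift [-0.001   0.0017 -0.0016] turn [-0.0008 -0.0007  0.5536] q [-0.85  0.14  1.67  0.    1.34  1.02]
[ 0.48047183 -0.39272252  0.27839108]
```

Request:
carry_out:
  deltas: [0,0,0,0,0,0.15,0,0,0,0,0,0.3,0,0,0,0,0,0.45,0,0,0,0,0,0.55,0,0,0,0,0,0.55]

```text
time: 12.12
eef_pos: [0.4805, -0.3927, 0.2784]
tcp_rot: [0.912, -0.41, 0.0, -0.0]
contact_force: [-0.4, 0.2, 0.4]
opening: 0.797
finger_force: 0.0
```

Request:
carry_out:
  deltas: [0,0,0,0,0,0,0,0,0,0,0,0]

```text
time: 12.38
eef_pos: [0.4805, -0.3927, 0.2787]
tcp_rot: [0.912, -0.41, 0.001, -0.0]
contact_force: [-0.6, 0.2, 0.3]
opening: 0.798
finger_force: 0.0
```

```bash
cat > ket.py <<'E'
from h import *
s=ctrl.get_state(); print(s["eef_pos"],np.abs(s["dq"]).max(),s["opening"])
p,W=cloud("wrist"); save("w5.png",p); np.save("w5.npy",W); Z=W[...,2]
n=np.hypot(W[...,0]-.479,W[...,1]+.394)<.14
def rect(m,t):
    if m.sum()<9: return print(t,m.sum())
    q=(W[m][:,:2]*1000).astype(np.float32); r=cv2.minAreaRect(q); print(t,m.sum(),np.round(r[0],1),np.round(r[1],1),round(r[2],2),np.round(np.median(W[m][:,2]),4))
rect(n&(Z>.165)&(Z<.19),"bar"); rect(n&(Z>.174)&(Z<.19)&(p.max(2)<80),"bar black"); rect(n&(Z>.11)&(Z<.13),"knob")
m=n&(Z>.02)&(Z<.1); 
if m.sum()>50:
    c,r=cv2.minEnclosingCircle((W[m][:,:2]*1000).astype(np.float32)); print("body",c,r)
plan([.479,-.394,.28],-139)
E
python3 ket.py
```

```text
[ 0.48053879 -0.39272333  0.27872749] 0.005405008302682176 0.7981286380299221
bar 2661 [ 479.4 -396.8] [15.9 93.7] 41.25 0.1802
bar black 2545 [ 477.9 -395. ] [15.9 89. ] 41.25 0.1802
knob 4550 [ 512.4 -418.9] [ 80.5 164.4] 55.79 0.1134
body (491.999267578125, -410.96844482421875) 86.51529693603516
t 12.43 shift [-0.0001  0.002  -0.0012] turn [-0.0009 -0.0011  0.0099] q [-0.85  0.13  1.67  0.    1.34  1.57]
```

View pics/w5.png

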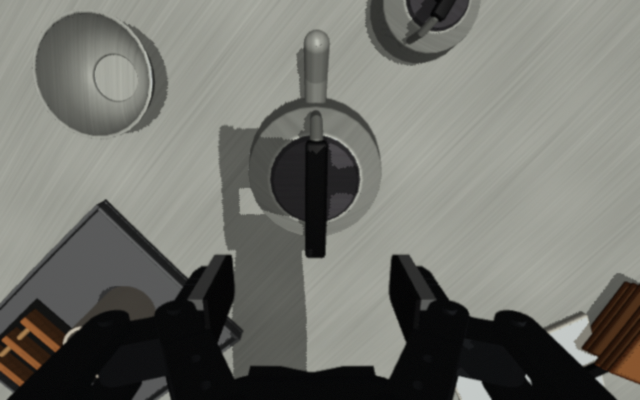

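Wrist view: kettle body (316,170), bar (316,200), spout tip (316,40) pointing up in the picture; small look-alike at (420,25), bowl at (95,75). Bar 89 x 16 mm, top at 0.180 m: right kettle. Centre (0.478,-0.395), spout yaw -48.75°.

Request:
carry_out:
  deltas: [0,0.0035,0.015,0,0,0.0055,0,0.0035,0.04,0,0,0.0055,0,0.0035,0.065,0,0,0.0055,0,0.0035,0.085,0,0,0.0055,0,0.0035,0.095,0,0,0.0055]

```text
time: 13.05
eef_pos: [0.4774, -0.3945, 0.1816]
tcp_rot: [0.911, -0.413, -0.001, -0.001]
contact_force: [0.3, -0.3, -0.2]
opening: 0.802
finger_force: 0.0
```

Request:
carry_out:
  deltas: [0,0,0.008,0,0,0,0,0,0.018,0,0,0,0,0,0.026,0,0,0,0,0,0.03,0,0,0,0,0,0.03,0,0,0]

```text
time: 13.68
eef_pos: [0.4781, -0.395, 0.1536]
tcp_rot: [0.911, -0.413, 0.001, -0.0]
contact_force: [0.3, 0.2, -0.1]
opening: 0.797
finger_force: 0.0
```

```bash
python3 -c "
from h import *
plan([.478,-.395,.154],-138.75); s=ctrl.get_state(); print(s['eef_pos'],s['contact_force'])"
```

```text
t 13.68 shift [-0.      0.     -0.0004] turn [-0.0009 -0.0008 -0.0006] q [-0.85  0.24  1.78  0.    1.12  1.57]
[ 0.47805673 -0.39500646  0.15355452] [ 0.33136408  0.18540578 -0.10776799]
```

Request:
carry_out:
  deltas: [0,0,0,0,0,0,0,0,0,0,0,0,0,0,0,0,0,0,0,0,0,0,0,0,0,0,0,0,0,0]
  grip: 0
  grip_force: 100

```text
time: 14.3
eef_pos: [0.4785, -0.395, 0.1543]
tcp_rot: [0.911, -0.413, 0.001, -0.0]
contact_force: [1.8, 2.2, 2.9]
opening: 0.166
finger_force: 97.8
```

Request:
carry_out:
  deltas: [0,0,-0.003,0,0,0,0,0,-0.01,0,0,0,0,0,-0.02,0,0,0,0,0,-0.035,0,0,0,0,0,-0.05,0,0,0]

```text
time: 14.92
eef_pos: [0.4781, -0.3953, 0.2052]
tcp_rot: [0.911, -0.413, 0.001, 0.0]
contact_force: [1.0, 0.7, -7.8]
opening: 0.168
finger_force: 97.5
```

Request:
carry_out:
  deltas: [0,0,-0.015,0,0,0,0,0,-0.035,0,0,0,0,0,-0.055,0,0,0,0,0,-0.07,0,0,0,0,0,-0.075,0,0,0]

```text
time: 15.55
eef_pos: [0.4784, -0.3956, 0.2808]
tcp_rot: [0.911, -0.413, 0.002, 0.0]
contact_force: [1.1, -1.0, -6.4]
opening: 0.168
finger_force: 97.7
```

```bash
python3 -c "
from h import *
plan([.582,.102,.29],-8.5); s=ctrl.get_state(); print(s['eef_pos'],s['contact_force'],s['wrist_torque'],s['opening'])"
```

```text
t 15.55 shift [-0.306  -0.4058 -0.0101] turn [ 0.0044 -0.0034 -2.2739] q [-0.85  0.13  1.67  0.    1.34  1.57]
[ 0.47838688 -0.39558361  0.28083834] [ 1.08488935 -0.9874601  -6.36895838] [-0.08821339 -0.06130243  0.04118743] 0.16799701155417032
```

Lifted about 0.7 kg. Carry above the mug's height, turning slowly.

Request:
carry_out:
  deltas: [-0.006,-0.008,-0.005,0,0,-0.05,-0.02,-0.027,-0.01,0,0,-0.14,-0.04,-0.053,-0.015,0,0,-0.25,-0.062,-0.082,-0.02,0,0,-0.36,-0.085,-0.112,-0.022,0,0,-0.47]

```text
time: 16.18
eef_pos: [0.5061, -0.2554, 0.3003]
tcp_rot: [0.982, -0.187, 0.0, -0.001]
contact_force: [1.7, -0.3, -7.4]
opening: 0.166
finger_force: 97.7
```

```bash
python3 -c "
from h import *
plan([.582,.102,.3],-8.5); s=ctrl.get_state(); print(s['eef_pos'])"
```

```text
t 16.18 shift [-0.0607 -0.3603  0.0007] turn [-7.0000e-04 -1.4000e-03 -1.7987e+00] q [-0.65  0.    1.77  0.    1.37  1.3 ]
[ 0.50605605 -0.25540977  0.30027545]
```

Request:
carry_out:
  deltas: [-0.005,-0.03,0,0,0,-0.12,-0.011,-0.065,0,0,0,-0.25,-0.017,-0.1,0,0,0,-0.38,-0.023,-0.135,0,0,0,-0.51,-0.029,-0.17,0,0,0,-0.64]

```text
time: 16.8
eef_pos: [0.542, -0.0867, 0.2999]
tcp_rot: [0.991, 0.132, -0.0, -0.0]
contact_force: [-0.5, -0.4, -7.2]
opening: 0.168
finger_force: 97.8
```

```bash
python3 -c "
from h import *
plan([.582,.102,.3],-8.5); s=ctrl.get_state(); print(s['eef_pos'])"
```

```text
t 16.8 shift [ 8.800e-02 -1.716e-01  1.000e-04] turn [-9.0000e-04 -6.0000e-04 -1.1576e+00] q [-0.34 -0.04  1.81  0.    1.37  0.96]
[ 0.54197243 -0.0867031   0.29990199]
```

Request:
carry_out:
  deltas: [0.016,-0.031,0,0,0,-0.13,0.034,-0.066,0,0,0,-0.26,0.052,-0.1,0,0,0,-0.39,0.068,-0.132,0,0,0,-0.51,0.08,-0.155,0,0,0,-0.62]

```text
time: 17.42
eef_pos: [0.5794, 0.0839, 0.2998]
tcp_rot: [0.904, 0.428, -0.0, -0.001]
contact_force: [0.1, -0.9, -7.8]
opening: 0.169
finger_force: 97.8
```

Request:
carry_out:
  deltas: [0.0,0,0,0,0,-0.12,0,0,0,0,0,-0.24,0,0,0,0,0,-0.36,0,0,0,0,0,-0.46,0,0,0,0,0,-0.52]

```text
time: 18.05
eef_pos: [0.5793, 0.0823, 0.2997]
tcp_rot: [0.764, 0.645, -0.0, -0.001]
contact_force: [-0.0, -0.4, -7.1]
opening: 0.167
finger_force: 97.8
```

Request:
carry_out:
  deltas: [0,0,0,0,0,0,0,0,0,0,0,0]

```text
time: 18.3
eef_pos: [0.5798, 0.0819, 0.3003]
tcp_rot: [0.765, 0.644, 0.0, 0.0]
contact_force: [-0.4, -0.2, -7.0]
opening: 0.166
finger_force: 97.8
```

```bash
python3 - <<'E'
from h import *
plan([.582,.102,.22],-8.5); s=ctrl.get_state(); print(s['eef_pos'],s["contact_force"],s["wrist_torque"])
p,W=cloud("wrist"); save("w6.png",p); np.save("w6.npy",W)
# bar direction & position relative to TCP
Z=W[...,2]; h=s["eef_pos"][2]-.154
n=(Z>h+.165)&(Z<h+.19)&(np.hypot(W[...,0]-s["eef_pos"][0],W[...,1]-s["eef_pos"][1])<.09)&(p.max(2)<80)
if n.sum()>20: print(n.sum(),cv2.minAreaRect((W[n][:,:2]*1000).astype(np.float32)),np.median(Z[n]))
for c in ("wrist","top"):
    if c=="top": p,W=cloud("top"); save("top2.png",p); np.save("top2.npy",W)
    for r in ctrl.find_in(c,"spout")[:2]:
        u,v=map(int,np.round(r["uv"])); print(c,round(r["score"],2),u,v,W[v,u])
E
```

```text
t 18.3 shift [ 0.0202 -0.0013  0.0803] turn [ 0.0003 -0.0001 -0.0239] q [-0.03  0.04  1.73  0.    1.37  0.14]
[0.57979906 0.08187503 0.30031096] [-0.39086034 -0.20424032 -6.95049107] [ 0.02682982  0.00959704 -0.03046636]
9427 ((581.1087646484375, 85.83647155761719), (40.06759262084961, 81.7038803100586), 6.726201057434082) 0.326303056190517
wrist 0.82 313 191 [0.58757635 0.12296639 0.32650017]
top 0.93 281 210 [0.56232367 0.04238663 0.25073961]
top 0.58 463 235 [ 0.49598555 -0.5564445   0.1215593 ]
```

View pics/w6.png

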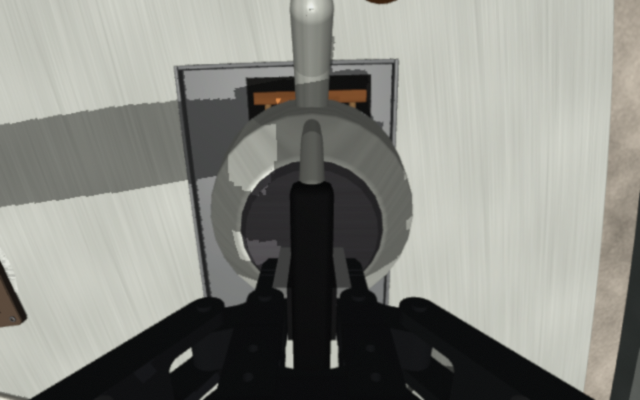

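Kettle hangs straight, spout (312,5) up in the picture = along +y of the tray, away from the mug; trivet below at (310,97). Checking tilt by depth.

```bash
python3 - <<'E'
from h import *
W=np.load("w6.npy"); s=ctrl.get_state(); A=R.from_quat(s["tcp_rot"]); L=(W-s["eef_pos"])@A.as_matrix()
tip=L[2:14,304:321].reshape(-1,3); print("tip (x fwd, y, z down)",np.nanmin(tip,0),np.nanmax(tip,0),"z top expected",.154-.108)
# lid/body top ring heights, left vs right and front
for n,(v,u) in dict(lidL=(215,262),lidR=(215,362),bodyL=(190,235),bodyR=(190,388),lidF=(170,285),lidF2=(170,340)).items(): print(n,np.nanmedian(L[v-3:v+4,u-3:u+4].reshape(-1,3),0).round(4))
plan([.5825,.102,.22],-8.5)
E
```

```text
tip (x fwd, y, z down) [ 0.11139777 -0.00377206  0.03306199] [0.11651468 0.00377345 0.03843121] z top expected 0.046
lidL [ 0.0095 -0.0281  0.0412]
lidR [0.0095 0.0281 0.0411]
bodyL [ 0.0206 -0.0451  0.0536]
bodyR [0.0206 0.0446 0.0536]
lidF [ 0.0347 -0.0147  0.0441]
lidF2 [0.0345 0.0154 0.0443]
t 18.5 shift [ 0.0205 -0.0013  0.0807] turn [ 0.0013 -0.     -0.024 ] q [-0.03  0.04  1.72 -0.    1.37  0.14]
```

Request:
carry_out:
  deltas: [0.01,-0.0007,0.01,0,0,-0.012,0.0205,-0.0013,0.03,0,0,-0.024,0.0205,-0.0013,0.05,0,0,-0.024,0.0205,-0.0013,0.07,0,0,-0.024,0.0205,-0.0013,0.08,0,0,-0.024]

```text
time: 19.12
eef_pos: [0.5814, 0.1018, 0.2178]
tcp_rot: [0.758, 0.653, -0.001, -0.001]
contact_force: [-0.6, -0.0, -7.6]
opening: 0.165
finger_force: 97.8
```

Request:
carry_out:
  deltas: [0,0,0.006,0,0,0,0,0,0.014,0,0,0,0,0,0.02,0,0,0,0,0,0.024,0,0,0,0,0,0.026,0,0,0]

```text
time: 19.75
eef_pos: [0.5826, 0.1019, 0.1947]
tcp_rot: [0.758, 0.653, 0.0, 0.001]
contact_force: [0.4, -0.8, -6.8]
opening: 0.167
finger_force: 97.8
```

```bash
python3 -c "
from h import *
plan([.5825,.102,.1833],-8.5); s=ctrl.get_state(); print(s['eef_pos'],s['contact_force'])"
```

```text
t 19.75 shift [ 0.0001 -0.0001  0.0114] turn [0.0014 0.     0.    ] q [ 0.    0.14  1.82 -0.    1.18  0.15]
[0.58260198 0.10192377 0.19469972] [ 0.42835793 -0.79696115 -6.84813881]
```

Request:
carry_out:
  deltas: [0,0,0.003,0,0,0,0,0,0.006,0,0,0,0,0,0.008,0,0,0,0,0,0.0095,0,0,0,0,0,0.0105,0,0,0]

```text
time: 20.38
eef_pos: [0.5826, 0.1019, 0.1843]
tcp_rot: [0.758, 0.653, 0.0, 0.001]
contact_force: [-0.8, -0.2, -8.2]
opening: 0.163
finger_force: 97.9
```

Request:
carry_out:
  deltas: [0,0,0.0004,0,0,0,0,0,0.0008,0,0,0]

```text
time: 20.62
eef_pos: [0.5827, 0.1019, 0.1836]
tcp_rot: [0.758, 0.653, 0.001, 0.001]
contact_force: [0.7, 0.7, -6.9]
opening: 0.165
finger_force: 97.9
```

Request:
carry_out:
  deltas: [0,0,0.0005,0,0,0,0,0,0.001,0,0,0,0,0,0.001,0,0,0]

```text
time: 21.0
eef_pos: [0.583, 0.1018, 0.1833]
tcp_rot: [0.758, 0.653, 0.001, 0.001]
contact_force: [-0.8, 0.1, -3.5]
opening: 0.164
finger_force: 98.4
```

Request:
carry_out:
  deltas: [0,0,0.0005,0,0,0,0,0,0.0008,0,0,0,0,0,0.0008,0,0,0]

```text
time: 21.38
eef_pos: [0.5832, 0.1018, 0.1834]
tcp_rot: [0.758, 0.653, 0.001, 0.001]
contact_force: [-4.4, -1.9, 4.9]
opening: 0.163
finger_force: 99.6
```

```bash
python3 -c "
from h import *
plan([.5825,.102,.1833],-8.5); s=ctrl.get_state(); print(s['eef_pos'],s['contact_force'],s['wrist_torque'])"
```

```text
t 21.38 shift [ 0.0001 -0.0007  0.    ] turn [0.0031 0.0001 0.0001] q [ 0.    0.15  1.83 -0.    1.16  0.15]
[0.58318661 0.10178839 0.18335057] [-4.39055752 -1.91818108  4.87968797] [-0.21007758  0.71122129 -0.00842136]
```

Landed. Ease off slightly, then open.

Request:
carry_out:
  deltas: [0,0,-0.0008,0,0,0,0,0,-0.0008,0,0,0]

```text
time: 21.62
eef_pos: [0.5831, 0.1018, 0.1833]
tcp_rot: [0.758, 0.653, 0.001, 0.001]
contact_force: [-2.1, -2.8, 4.5]
opening: 0.167
finger_force: 99.5
```

Request:
carry_out:
  deltas: [0,0,0,0,0,0,0,0,0,0,0,0,0,0,0,0,0,0,0,0,0,0,0,0]
  grip: 70

```text
time: 22.12
eef_pos: [0.5827, 0.102, 0.1824]
tcp_rot: [0.758, 0.653, 0.001, 0.001]
contact_force: [-0.2, -0.3, 0.1]
opening: 0.7
finger_force: 0.0
```

Request:
carry_out:
  deltas: [0,0,-0.01,0,0,0,0,0,-0.03,0,0,0,0,0,-0.06,0,0,0,0,0,-0.09,0,0,0,0,0,-0.11,0,0,0]

```text
time: 22.75
eef_pos: [0.5833, 0.102, 0.2963]
tcp_rot: [0.758, 0.653, 0.002, 0.002]
contact_force: [0.3, 0.1, 0.3]
opening: 0.702
finger_force: 0.0
```

Request:
carry_out:
  deltas: [0,0,0,0,0,0,0,0,0,0,0,0,0,0,0,0,0,0]

```text
time: 23.12
eef_pos: [0.5818, 0.102, 0.2906]
tcp_rot: [0.758, 0.653, -0.001, -0.0]
contact_force: [-0.1, 0.8, 0.2]
opening: 0.701
finger_force: 0.0
```

```bash
python3 - <<'E'
from h import *
s=ctrl.get_state(); print(s["eef_pos"],np.abs(s["dq"]).max(),s["contact_force"])
p,W=cloud("wrist"); save("w7.png",p); Z=W[...,2]
n=(Z>.2)&(Z<.22)&(np.hypot(W[...,0]-.5825,W[...,1]-.102)<.1)&(p.max(2)<80)
print(n.sum(),cv2.minAreaRect((W[n][:,:2]*1000).astype(np.float32)),np.nanpercentile(Z[n],[5,50,95]))
p,W0=cloud("top"); save("top3.png",p); W1=np.load("top1.npy")
for q in ("mug","bowl","jar"): print(q,[(r["uv"],round(r["score"],2)) for r in ctrl.find_in("top",q)[:2]])
E
```

```text
[0.58175133 0.10196582 0.2906328 ] 0.004174918299202706 [-0.06367421  0.75815015  0.22698563]
2878 ((582.9808959960938, 100.6995849609375), (90.77364349365234, 15.971817970275879), 82.13766479492188) [0.20718976 0.20931658 0.21051049]
mug [([315.0, 227.6], 0.98), ([274.7, 210.5], 0.44)]
bowl []
jar [([211.4, 184.4], 0.79)]
```

View pics/w7.png

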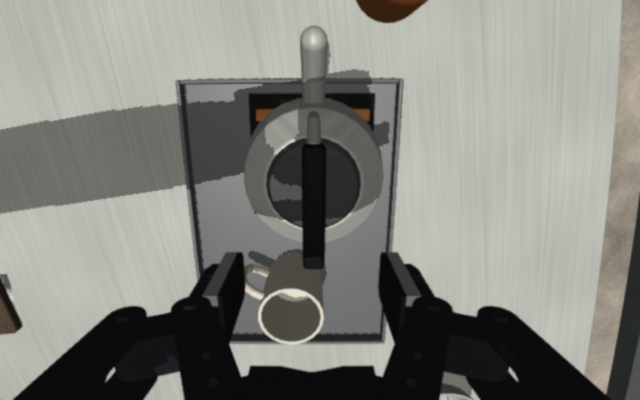

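View pics/top3.png

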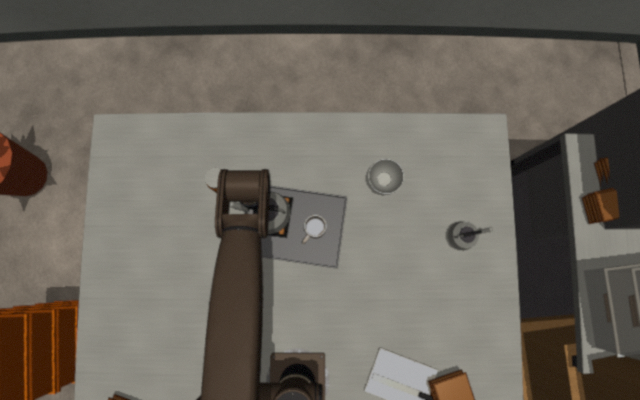

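The wrist view shows the kettle at (314,180), upright on the trivet. Its spout (314,35) points away from the mug (291,315). The bar is at (0.583, 0.101), top at 0.209 m (29 + 180 mm), yaw 82° against the tray's 81.5°. In the top view the mug, bowl and the visible part of the jar are where they were. Handing in.

```bash
python3 -c "
from h import *
print(ctrl.sign_off())"
```

```text
the job is handed in; nothing more can be done
None
```

The job is handed in at about 23 s of the 67 s allowed: the trivet lies square on the mat, centred to about 1 mm, and the kettle stands upright on it within about 1 mm of centre, let go. Its spout points along the tray away from the mug, within about half a degree. The mug and bowl show no change in the last top view; the jar was partly hidden by the arm there, but its visible part was in place.

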